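# Loosen the lantern's knurled globe ring by two turns

## Robot

A 6-joint arm with a two-finger parallel gripper is mounted at the origin on the work surface. World frame = base frame: x ahead of the robot, y to its left, z up, the work surface at z = 0. Lengths are in m, angles in rad, forces in N, time in s.
With the tool pointing down it reaches from about 0.375 to 0.75 m from the base axis. Payload 9 kg.
Tool frame: the origin (TCP) lies between the finger pads; the fingertips stand 22 mm ahead of it and the grasp point (between the pads) lies 3 mm ahead of it; z points along the fingers, y is the line along which they close (so a half turn about z gives the same grasp; the last joint's range is limited). The gripper opens to 85 mm and grips with 20 to 120 N. Pads are 22 mm wide; open, the fingers measure 114 mm over their backs; the gripper's body (76 mm by 85 mm) begins 54 mm behind the grasp point. The pads swing forward as they close: fully open they stand 13 mm farther back than shut.
Start: joints at [1.025, 0.104, 0.097, 1.564, 0, 1.353], TCP at [0.193, 0.568, 0.253] pointing down, gripper open.
Joint ranges: [-2.99, 2.99], [-0.84, 1.86], [-1.1, 1.16], [-1.84, 2.11], [-1.51, 1.56], [-3.14, 3.14]. Speed limits (rad/s): [2.22, 2.22, 2.57, 3.14, 3.14, 3.14].

## Interface

Orientations are given as a unit quaternion [w, x, y, z].
In Python, from station import readout, grab_frame, ticket gives the robot as it stands.
- The arm moves only by the shell command python3 -m handwheel 'ROWS' [FORCE]. ROWS is JSON, a list of rows, each an object of numbers: "x", "y", "z": the shift along the tool's x, y, z each as a share of 0.4 m, from -1 to 1; "wx", "wy", "wz": the turn, a rotation vector about the tool's x, y, z each as a share of 90 degrees, from -1 to 1; "grip": the gripper command: -1 is shut, 1 is fully open, values between are in proportion. A call has 1 to 8 rows; each row is the pose to reach, as a shift and turn from the pose commanded when the call began, along the tool's axes at that moment; what a row does not reach only later rows make up. A row lasts 1/8 s, in which the tool goes at most 62.5 mm and 10.7 degrees, less where a joint would pass 70% of its speed; a pose out of reach is approached as far as the arm can. A call with a number of a shift or a turn outside -1 to 1 is refused whole. A call with a gripper value outside its range is refused whole. The fingers move at their own pace and stop on an object; FORCE is the grip in N (left out, the last holds). Time passes only in rows, so rows that repeat a pose let the fingers close. It gives the time, the measured TCP pose, the force, the opening and the grip force at its end, in the units of the state.
- readout.observe(): the state, without advancing time (a new reading comes with each control period).
- grab_frame(name): name is "scene" or "top" or "wrist"; returns a dict with "img" (400x640x3 uint8, blue, green, red), "fx", "fy", "cx", "cy" (pixels), "origin" and "attitude" of the camera in the world. Camera axes: x right, y up, looking along -z (the intrinsics and any distortion apply to the point x, -y, -z); pixel columns grow to the right and rows downward; lengths in m; the calibration is good to about 2 mm. A picture is of the moment at which its call begins. There is no depth.
- ticket.hand_in(): hands the job in; it is judged then, once.
The state is a dict: "clock": time; "joint_positions": joint angles; "joint_vel": joint speeds; "joint_torque": joint torques, N m; "tool_pos": TCP position; "orientation": TCP orientation; "wrist_force": force on the tool from outside, world axes, zero at the start; "torque": the same for the moment, N m; "width": opening from 0.0 (shut) to 1.0 (fully open); "finger_force": force on a finger pad.
Only numpy, scipy, OpenCV 4.12 (cv2) and the standard library are available. Lean on these libraries where they do the work, as an engineer would, in place of code of your own. Each camera call takes 0.05 s, during which the arm holds its last target. There are 200 camera calls.

## Task

Two display lanterns stand on the shop counter. Roll a fingertip round the knurled rim of the taller lantern's brass globe ring to loosen it by two full turns, anticlockwise seen from above, so that the white line on the ring is back beside the white mark on the hood, then move clear. Do not grasp or lift anything, and leave the shorter lantern's ring and the other goods on the counter as they are.

Things in the scene. Friction and masses are not known exactly. Their poses are not given: they have to be found in the camera images.
- tall_ring_top (a point): centre of the top face of the taller lantern's brass globe ring, on the upright turning axis, 185 mm above the counter. The ring is 96 mm across over its knurl, 18 mm tall: 32 upright ribs, 4 mm wide, 2 mm proud of a 92 mm disc. The point turns with the ring; its x axis points along the white line on the ring's top. A fixed hood, 64 mm across, 20 mm tall, sits on the middle of that face.
- tall_ring (a joint): turn of the taller lantern's globe ring. Grows as the ring turns anticlockwise seen from above (loosens), in rad: 0 fully tight, 6.283 one full turn; stop at 18.85 (three turns). It starts fully tight, with its white line beside the white mark on the hood. It resists with 0.05 N m (1 N at the rim), stays where left, never rises.
- tall_lantern: the taller lantern, fixed to the counter; origin at the underside's centre, on the ring's axis; x axis towards the white mark on the hood. From below: log slice 140 mm across, 20 mm tall; grey base 104 mm across up to 80 mm above the counter; glass globe 80 mm across; collar plate 86 mm across right under the ring (ring: 167 to 185 mm up); hood up to 205 mm.
- short_ring_top (a point): centre of the top face of the shorter lantern's globe ring, 125 mm above the counter; that lantern is alike but only 145 mm tall with its hood. To be left alone.
- short_ring (a joint): turn of the shorter lantern's globe ring, same sense as tall_ring; it may start anywhere between 0 and 6 rad. To be left alone.
- mug: steel mug, 72 mm across, 75 mm tall, with a side handle, standing between the two lanterns; origin at the centre of its underside. Bystander.
- flask: closed green insulated flask with a steel cup lid, 68 mm across, 200 mm tall, standing on the robot's side of the mug; origin at the centre of its underside. Bystander.
- cartridge: squat white gas cartridge, 108 mm across, 82 mm tall, beyond the mug; origin at the centre of its underside. Bystander.
- torch: black and aluminium pocket torch lying on the counter, 134 mm long, 34 mm thick; origin on the counter near its middle. Bystander.
- pegbox: small cardboard box, 50 x 80 x 45 mm; origin at the centre of its underside. Bystander.
- bowl: steel camp bowl, 110 mm across, 45 mm tall; origin at the centre of its underside. Bystander.
- carabiner: aluminium carabiner lying flat, about 80 x 56 mm, 12 mm thick; origin on the counter near its middle. Bystander.
- short_lantern: the shorter lantern, fixed to the counter on a log slice like the taller one; origin at the centre of the slice's underside. To be left alone.
Not all that is in view belongs to the job. Leave any green look-alike of the tall_lantern alone.

How it is judged:
On the way, in this order (a step that is already met when the one before it is completed fails the run):
1. the taller lantern's ring has been loosened by one full turn (value of joint tall_ring above 6.283 rad), for 0.1 s.
2. it has been loosened by two full turns, within 35 degrees (value of joint tall_ring between 11.966 and 13.166 rad), for 0.2 s.
At the end, for the whole second after the job is handed in: the taller lantern's ring stands two full turns (12.57 rad, within 0.6 rad) from tight and at rest, and no loose thing is more than 25 mm from where it stood (all of step 2 and velocity of joint tall_ring between -0.05 and 0.05 rad/s and not (distance of any of mug, flask, cartridge, torch, pegbox, bowl, carabiner from where it was at the start of the episode above 0.025 m)); the robot touches nothing.
It fails at once if a loose thing on the counter was moved or lifted by more than 25 mm (distance of any of mug, flask, cartridge, torch, pegbox, bowl, carabiner from where it was at the start of the episode above 0.025 m).
It fails at once if the shorter lantern or its ring was pushed with more than 2 N (contact force between any of the fingers, the arm and short_lantern above 2 N).
It fails at once if the ring or lantern was pushed with the arm or the gripper's body instead of the fingers (contact force between the arm and tall_lantern above 5 N).
It also fails if it takes over 61 s, if anything falls off the work surface, if the arm or the gripper's body presses on something with over 40 N, if the wrist force passes 120 N, or if a joint passes its speed limit or range.

## Working session

There is one attempt and no reset: what is moved stays moved. The work goes in short steps, Python scripts to look and compute and a shell command to move; the robot and the scene stay as the last step left them, time stands still between calls to the robot, and variables do not carry over. Pictures are saved under pics/ and viewed, at most 10 in all, crops included, and the job is handed in when it is done.

```bash
ls; mkdir -p pics
python3 - <<'E'
from station import readout, grab_frame
import cv2,json
print(readout.observe())
for n in("scene","top"):
    f=grab_frame(n);cv2.imwrite(f"pics/{n}0.png",f["img"]);print(n,{k:v for k,v in f.items() if k!="img"})
E
```

```text
pics
{'clock': 0.0, 'joint_positions': array([1.02532443e+00, 1.04687273e-01, 9.64762388e-02, 1.56388129e+00,
       1.91645186e-05, 1.35308944e+00]), 'joint_vel': array([ 4.57272054e-04,  9.01162045e-04,  1.60820299e-04, -9.12906961e-05,
        1.45597645e-03, -3.46483433e-04]), 'joint_torque': array([ 1.22516336e-03, -5.56929946e+01,  5.03651083e+01,  1.69011910e-02,
       -3.79776911e-04, -5.01555201e-05]), 'tool_pos': array([0.19299115, 0.56780632, 0.25253317]), 'orientation': array([-2.50205051e-04,  1.63149883e-01,  9.86601082e-01, -5.97822000e-04]), 'wrist_force': array([ 0.49777493, -0.24735825, -0.23093089]), 'torque': array([0.10974841, 0.01181764, 0.04996508]), 'finger_force': 0.0, 'width': 1.0035746386834996}
scene {'fx': 420.3552115710255, 'fy': 420.3552115710255, 'cx': 317.6224787516879, 'cy': 202.39797540927086, 'origin': array([ 1.00256091, -0.40772408,  1.15435429]), 'attitude': array([0.88104393, 0.23801865, 0.11379695, 0.39263082])}
top {'fx': 463.31905843184677, 'fy': 463.31905843184677, 'cx': 323.839917737197, 'cy': 192.88975495622162, 'origin': array([0.30729027, 0.00425498, 1.52118748]), 'attitude': array([-0.69593386, -0.05616641,  0.0633595 ,  0.71309674])}
```

View pics/scene0.png

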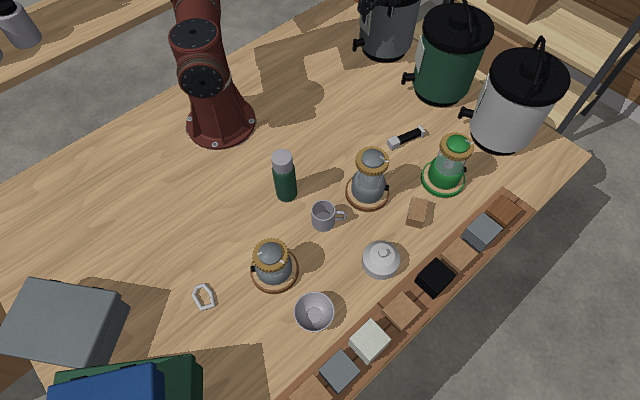

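View pics/top0.png

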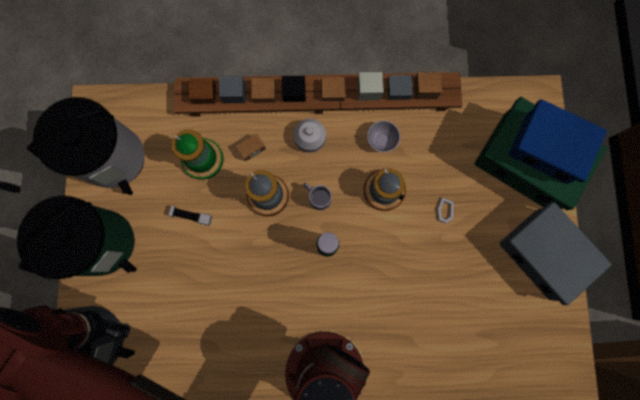

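The scene view shows three lanterns. A grey one with a brass ring is at scene (372,162)/top (263,187), and a second grey one is at scene (270,255)/top (387,185). A green look-alike is at scene (455,148)/top (190,147). The first grey one looks taller, so I'll confirm by triangulating the rings.

```bash
cat > h.py <<'E'
import numpy as np, cv2
from scipy.spatial.transform import Rotation as R
from station import readout, grab_frame
def rot(q): return R.from_quat(np.r_[q[1:],q[0]])
def ray(f,u,v):
    d=np.array([(u-f["cx"])/f["fx"],-(v-f["cy"])/f["fy"],-1.])
    return f["origin"],rot(f["attitude"]).apply(d)
def onz(f,u,v,z):
    o,d=ray(f,u,v);return o+d*(z-o[2])/d[2]
def proj(f,p):
    c=rot(f["attitude"]).inv().apply(np.asarray(p)-f["origin"])
    return np.array([f["cx"]+f["fx"]*c[0]/-c[2],f["cy"]-f["fy"]*c[1]/-c[2]])
def brass(f,box):
    x0,y0,x1,y1=box
    hsv=cv2.cvtColor(f["img"],cv2.COLOR_BGR2HSV)
    m=cv2.inRange(hsv,(12,130,60),(32,255,255))
    k=np.zeros_like(m);k[y0:y1,x0:x1]=m[y0:y1,x0:x1];return k
def meet(a,b):
    (o1,d1),(o2,d2)=a,b
    t=np.linalg.lstsq(np.c_[d1,-d2],o2-o1,rcond=None)[0]
    p,q=o1+t[0]*d1,o2+t[1]*d2
    return (p+q)/2,np.linalg.norm(p-q)
E
python3 - <<'E'
from h import *
s=grab_frame("scene");t=grab_frame("top")
B={"A":((350,142,392,180),(240,165,285,212)),"B":((248,232,294,276),(366,165,408,210)),"G":((434,130,476,164),(168,125,212,165))}
for n,(bs,bt) in B.items():
    c=[]
    for f,b in((s,bs),(t,bt)):
        m=brass(f,b);p=cv2.findNonZero(m);e=cv2.fitEllipse(cv2.convexHull(p));c.append(e);print(n,len(p),np.round(e[0],1),np.round(e[1],1))
    P,g=meet(ray(s,*c[0][0]),ray(t,*c[1][0]));print(" tri",P.round(4),g.round(4))
    for z in(.125,.181):print(z,onz(s,*c[0][0],z)[:2].round(4),onz(t,*c[1][0],z)[:2].round(4))
a=s["img"][130:215,330:480];b=s["img"][225:310,220:370]
c=t["img"][120:220,165:290];d=t["img"][140:240,330:455]
r=lambda i:cv2.resize(i,(390,290),interpolation=cv2.INTER_CUBIC)
cv2.imwrite("pics/crop1.png",np.vstack([np.hstack([r(a),r(b)]),np.hstack([r(c),r(d)])]))
E
```

```text
A 204 [368.2 164.7] [30.8 43.6]Traceback (most recent call last):
  File "<stdin>", line 7, in <module>
cv2.error: OpenCV(4.12.0) /io/opencv/modules/imgproc/src/shapedescr.cpp:361: error: (-201:Incorrect size of input array) There should be at least 5 points to fit the ellipse in function 'fitEllipseNoDirect'
```

Run:
```python
from h import *
s=grab_frame("scene");t=grab_frame("top")
hs=cv2.cvtColor(s["img"],cv2.COLOR_BGR2HSV);ht=cv2.cvtColor(t["img"],cv2.COLOR_BGR2HSV)
print(hs[162,350:394:2].tolist());print(ht[184,240:290:2].tolist())
r=lambda i:cv2.resize(i,(390,290),interpolation=cv2.INTER_CUBIC)
a=s["img"][130:215,330:480];b=s["img"][225:310,220:370]
c=t["img"][120:220,165:290];d=t["img"][140:240,330:455]
cv2.imwrite("pics/crop1.png",np.vstack([np.hstack([r(a),r(b)]),np.hstack([r(c),r(d)])]))
```

```text
[[17, 82, 175], [17, 83, 173], [17, 79, 184], [19, 129, 146], [19, 124, 150], [19, 127, 149], [18, 16, 81], [101, 20, 137], [103, 16, 142], [93, 16, 140], [105, 15, 135], [99, 14, 131], [103, 18, 129], [99, 14, 125], [99, 15, 120], [99, 16, 114], [107, 40, 89], [19, 163, 100], [20, 101, 159], [19, 103, 111], [17, 86, 172], [16, 83, 170]]
[[15, 135, 81], [14, 137, 82], [15, 157, 83], [18, 181, 107], [17, 182, 87], [14, 55, 51], [105, 10, 49], [98, 36, 57], [90, 17, 61], [105, 22, 70], [120, 17, 75], [107, 24, 75], [99, 31, 82], [94, 25, 83], [110, 18, 83], [50, 11, 72], [18, 161, 100], [18, 187, 113], [19, 170, 93], [15, 57, 63], [15, 126, 111], [16, 140, 133], [13, 158, 105], [15, 143, 127], [16, 135, 145]]
```

View pics/crop1.png

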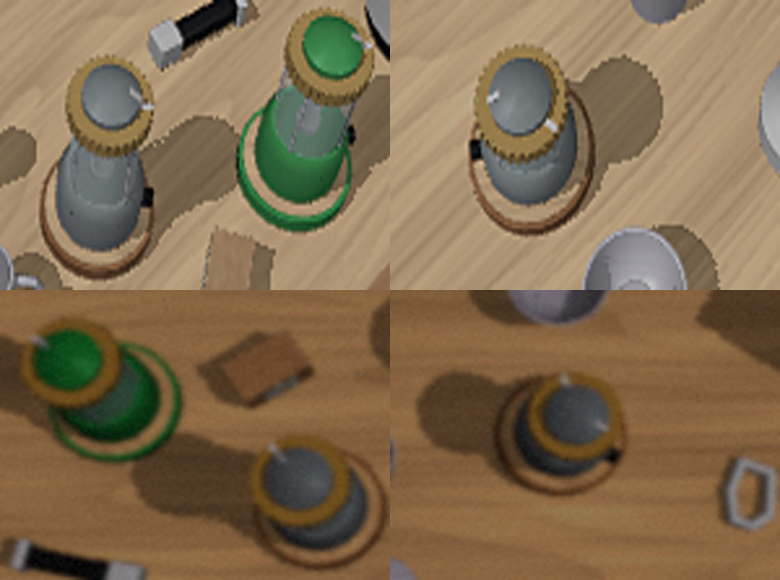

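The target is the plain grey lantern with the long globe. Its ring centre is at about scene (372,161)/top (261,187), and its white line and mark sit together, as they should when tight. The short grey lantern (scene 270,250) has its line away from the mark, and the green one is the decoy. Next I'll refine the ring centre.

Run:
```python
from h import *
s=grab_frame("scene");t=grab_frame("top")
def cen(f,u,v,r,lo,hi):
    m=cv2.inRange(cv2.cvtColor(f["img"],cv2.COLOR_BGR2HSV),lo,hi)
    k=np.zeros_like(m);cv2.circle(k,(u,v),r,255,-1);m&=k
    n,l,st,_=cv2.connectedComponentsWithStats(m,connectivity=8);i=1+np.argmax(st[1:,4])
    p=cv2.findNonZero((l==i).astype(np.uint8));return cv2.fitEllipse(cv2.convexHull(p)),st[i]
C={"A":((372,161),(261,187)),"B":((270,254),(389,185)),"G":((456,147),(188,145))}
for n,(a,b) in C.items():
    e1,s1=cen(s,*a,22,(17,97,50),(24,255,255));e2,s2=cen(t,*b,20,(16,158,40),(24,255,255))
    print(n,np.round(e1[0],1),np.round(e1[1],1),np.round(e2[0],1),np.round(e2[1],1))
    P,g=meet(ray(s,*e1[0]),ray(t,*e2[0]));print(" tri",P.round(4),g.round(4))
    for z in(.12,.18):print("  ",z,onz(s,*e1[0],z)[:2].round(4),onz(t,*e2[0],z)[:2].round(4))
# other things in top view
for n,uv,z in(("mug",(319,197),.075),("flask",(327,243),.2),("cart",(310,136),.082),("box",(249,147),.045),("torch",(190,215),.03)):print(n,onz(t,*uv,z)[:2].round(3))
```

```text
A [371.8 160.7] [29.6 34.7] [260.6 185.2] [31.  33.1]
 tri [0.564  0.1735 0.1783] 0.0001
   0.12 [0.5378 0.2082] [0.5751 0.1808]
   0.18 [0.5647 0.1725] [0.5636 0.1732]
B [270.  254.9] [34.4 36.6] [389. 183.] [29.5 31.3]
 tri [ 0.5729 -0.214   0.1206] 0.001
   0.12 [ 0.5729 -0.2135] [ 0.5728 -0.2145]
   0.18 [ 0.5978 -0.2247] [ 0.5614 -0.2052]
G [456.3 146.2] [28.4 34.8] [186.8 144.8] [31.  33.3]
 tri [0.6923 0.3936 0.1765] 0.0001
   0.12 [0.6743 0.4399] [0.7085 0.41  ]
   0.18 [0.6933 0.3907] [0.6913 0.3926]
mug [0.541 0.002]
flask [ 0.388 -0.017]
cart [0.74  0.026]
box [0.718 0.228]
torch [0.5  0.42]
```

Triangulated ring heights are A 178 mm and B 121 mm, which match the tall and short lanterns. The target axis is at (0.564, 0.173), 0.59 m from the base, so it's within reach. I'll move to the robot side of it with the fingers shut and the tool squared to the world axes.

```bash
python3 -m handwheel '[{"x":-0.15,"y":-0.1,"wz":-0.1,"grip":-1},{"x":-0.27,"y":-0.19,"wz":-0.209,"grip":-1},{"x":-0.4,"y":-0.28,"wz":-0.209,"grip":-1},{"x":-0.53,"y":-0.37,"wz":-0.209,"grip":-1},{"x":-0.66,"y":-0.46,"wz":-0.209,"grip":-1},{"x":-0.79,"y":-0.55,"wz":-0.209,"grip":-1},{"x":-0.9,"y":-0.63,"wz":-0.209,"grip":-1},{"x":-0.9,"y":-0.63,"wz":-0.209,"grip":-1}]'
python3 - <<'E'
from h import *
o=readout.observe();print(o["tool_pos"],rot(o["orientation"]).as_matrix().round(4),o["wrist_force"],o["joint_positions"],o["width"])
E
```

```text
[0.19317424 0.56804254 0.25321217] [[-9.467e-01  3.220e-01 -0.000e+00]
 [ 3.220e-01  9.467e-01 -1.000e-04]
 [ 0.000e+00 -1.000e-04 -1.000e+00]] [ 0.25312244  0.31333004 -0.15505362] [ 1.02528171e+00  1.04223260e-01  9.72159330e-02  1.56390241e+00
 -1.25958680e-05  1.35314101e+00] 1.0023756896793627$[0]: bad value
```

```bash
python3 -m handwheel '[{"x":-0.15,"y":-0.1,"z":0,"wx":0,"wy":0,"wz":-0.1,"grip":-1},{"x":-0.27,"y":-0.19,"z":0,"wx":0,"wy":0,"wz":-0.209,"grip":-1},{"x":-0.4,"y":-0.28,"z":0,"wx":0,"wy":0,"wz":-0.209,"grip":-1},{"x":-0.53,"y":-0.37,"z":0,"wx":0,"wy":0,"wz":-0.209,"grip":-1},{"x":-0.66,"y":-0.46,"z":0,"wx":0,"wy":0,"wz":-0.209,"grip":-1},{"x":-0.79,"y":-0.55,"z":0,"wx":0,"wy":0,"wz":-0.209,"grip":-1},{"x":-0.9,"y":-0.63,"z":0,"wx":0,"wy":0,"wz":-0.209,"grip":-1},{"x":-0.9,"y":-0.63,"z":0,"wx":0,"wy":0,"wz":-0.209,"grip":-1}]'
python3 - <<'E'
from h import *
o=readout.observe();print(o["tool_pos"],rot(o["orientation"]).as_matrix().round(4),o["wrist_force"],o["joint_positions"],o["width"])
E
```

```text
clock: 1.4
tool_pos: [0.4548, 0.2103, 0.2531]
orientation: [0.0, 0.002, 1.0, -0.0]
wrist_force: [-1.5, 0.3, -0.7]
width: -0.002
finger_force: 0.0
[0.45477191 0.21033179 0.25310455] [[-1.0e+00  4.9e-03  2.0e-04]
 [ 4.9e-03  1.0e+00 -5.0e-04]
 [-2.0e-04 -5.0e-04 -1.0e+00]] [-1.51407844  0.29912709 -0.74047358] [ 1.71873289e-01 -1.98426887e-01 -1.96938846e-01  1.57213233e+00
 -5.19359069e-04  1.76731720e-01] -0.002316778317215873
```

```bash
python3 -m handwheel '[{"x":-0.06,"y":-0.093,"z":0,"wx":0,"wy":0,"wz":0,"grip":-1},{"x":-0.06,"y":-0.093,"z":0.08,"wx":0,"wy":0,"wz":0,"grip":-1},{"x":-0.06,"y":-0.093,"z":0.158,"wx":0,"wy":0,"wz":0,"grip":-1},{"x":-0.06,"y":-0.093,"z":0.158,"wx":0,"wy":0,"wz":0,"grip":-1},{"x":-0.06,"y":-0.093,"z":0.158,"wx":0,"wy":0,"wz":0,"grip":-1}]'
python3 - <<'E'
from h import *
f=grab_frame("wrist");cv2.imwrite("pics/w1.png",f["img"]);print({k:v for k,v in f.items() if k!="img"})
s=grab_frame("scene");t=grab_frame("top")
r=lambda i:cv2.resize(i,(400,400),interpolation=cv2.INTER_CUBIC)
cv2.imwrite("pics/st1.png",np.hstack([r(s["img"][110:230,310:430]),r(t["img"][140:240,210:310])]))
E
```

```text
clock: 2.02
tool_pos: [0.4771, 0.1769, 0.1915]
orientation: [0.001, -0.001, 1.0, 0.0]
wrist_force: [0.4, 0.2, 1.4]
width: -0.003
finger_force: 0.0
{'fx': 346.3190888538769, 'fy': 346.3190888538769, 'cx': 317.50450714965655, 'cy': 194.91034517719538, 'origin': array([0.40775839, 0.1768246 , 0.31140556]), 'attitude': array([ 0.69977469, -0.09736101, -0.09773342,  0.70091683])}
```

View pics/w1.png

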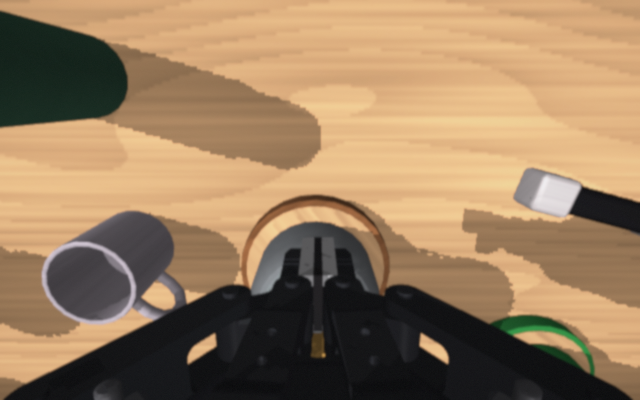

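View pics/st1.png

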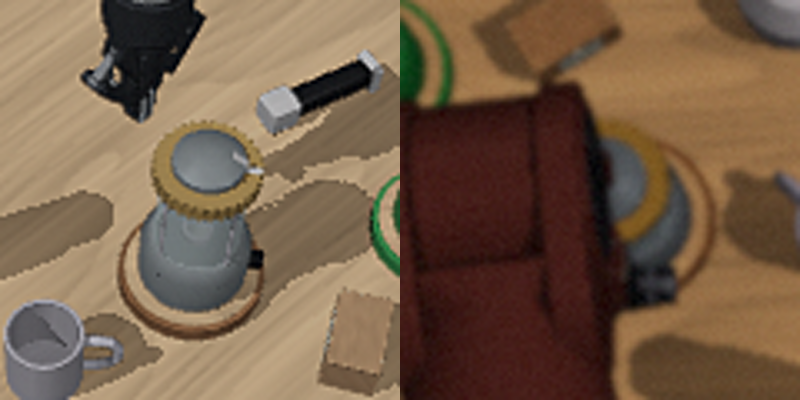

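The scene crop shows the shut fingertip at (135,115) standing clear of the ring. The line and hood mark sit together at (250,165), and the scene camera will see the line as the ring turns. Next I'll creep in to feel the rim.

```bash
python3 -m handwheel '[{"x":-0.04,"y":-0.008,"z":0,"wx":0,"wy":0,"wz":0,"grip":-1},{"x":-0.055,"y":-0.008,"z":0,"wx":0,"wy":0,"wz":0,"grip":-1},{"x":-0.055,"y":-0.008,"z":0,"wx":0,"wy":0,"wz":0,"grip":-1}]' ; python3 -m handwheel '[{"x":-0.005,"y":0,"z":0,"wx":0,"wy":0,"wz":0,"grip":-1},{"x":-0.005,"y":0,"z":0,"wx":0,"wy":0,"wz":0,"grip":-1}]';python3 -m handwheel '[{"x":-0.005,"y":0,"z":0,"wx":0,"wy":0,"wz":0,"grip":-1},{"x":-0.005,"y":0,"z":0,"wx":0,"wy":0,"wz":0,"grip":-1}]'
```

```text
clock: 2.55
tool_pos: [0.4991, 0.1733, 0.1904]
orientation: [0.0, -0.0, 1.0, 0.0]
wrist_force: [-1.0, -0.0, 0.2]
width: 0.001
finger_force: 0.0
clock: 2.8
tool_pos: [0.5008, 0.1733, 0.1902]
orientation: [0.0, -0.0, 1.0, 0.0]
wrist_force: [0.1, -0.1, -0.3]
width: 0.002
finger_force: 0.0
clock: 3.05
tool_pos: [0.5029, 0.1732, 0.1901]
orientation: [0.0, -0.0, 1.0, 0.0]
wrist_force: [0.6, -0.1, 0.9]
width: -0.001
finger_force: 0.0
```

```bash
for i in 1 2 3; do python3 -m handwheel '[{"x":-0.005,"y":0,"z":0,"wx":0,"wy":0,"wz":0,"grip":-1},{"x":-0.005,"y":0,"z":0,"wx":0,"wy":0,"wz":0,"grip":-1}]' | egrep 'tool|wrist'; done
```

```text
tool_pos: [0.505, 0.1732, 0.1901]
wrist_force: [0.5, -0.1, 0.7]
tool_pos: [0.506, 0.1732, 0.19]
wrist_force: [-5.2, -0.8, 3.0]
tool_pos: [0.5063, 0.1733, 0.1899]
wrist_force: [-15.5, -0.4, 8.2]
```

Contact is at TCP x≈0.506, where 0.505 was expected, with about 5 N/mm of compliance. I'll try a stroke towards -y.

```bash
python3 -m handwheel '[{"x":0,"y":-0.01,"z":0,"wx":0,"wy":0,"wz":0,"grip":-1},{"x":0,"y":-0.02,"z":0,"wx":0,"wy":0,"wz":0,"grip":-1},{"x":0,"y":-0.03,"z":0,"wx":0,"wy":0,"wz":0,"grip":-1},{"x":0,"y":-0.035,"z":0,"wx":0,"wy":0,"wz":0,"grip":-1}]'
cat >> h.py <<'E'
C=np.array([.565,.173])
def white(f):
    """angle (deg, world) of pale blobs on the ring annulus of the tall ring"""
    ang=np.deg2rad(np.arange(0,360,2));img=f["img"].astype(float);res=[]
    for r in (.036,.039,.042):
        v=[]
        for a in ang:
            u=proj(f,[C[0]+r*np.cos(a),C[1]+r*np.sin(a),.185]);p=cv2.getRectSubPix(f["img"],(1,1),tuple(map(float,u)))[0,0].astype(float)
            v.append(p[0]) # blue: brass low, white high
        res.append(v)
    return np.arange(0,360,2),np.array(res).mean(0)
def line(f,show=True):
    a,v=white(f);o=np.argsort(-v)[:8];return sorted((int(a[i]),int(v[i])) for i in o)
E
python3 - <<'E'
from h import *
s=grab_frame("scene");print(line(s));cv2.imwrite("pics/s2.png",cv2.resize(s["img"][130:200,330:410],None,fx=7,fy=7,interpolation=cv2.INTER_CUBIC))
E
```

```text
clock: 4.3
tool_pos: [0.5072, 0.1592, 0.1898]
orientation: [-0.002, -0.0, 1.0, -0.0]
wrist_force: [-8.4, -0.7, 2.7]
width: -0.001
finger_force: 4.3
[(54, 133), (56, 181), (58, 185), (60, 181), (62, 155), (64, 117), (110, 85), (112, 86)]
```

View pics/s2.png

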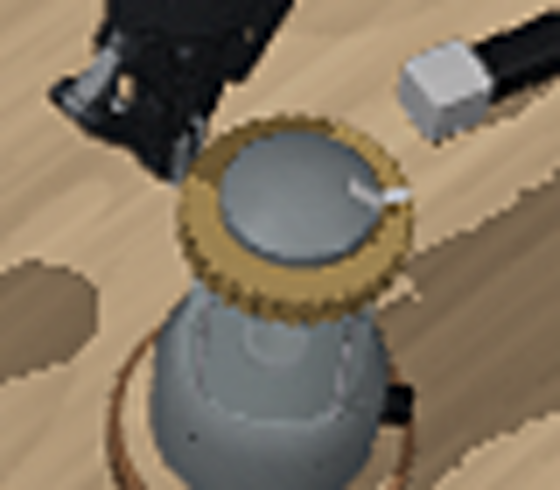

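The line at crop (398,195) has moved a little past the hood mark at (360,190). I'll compute its starting angle from the first picture.

```bash
cat >> h.py <<'E'
def lineang(f):
    a,v=white(f);i=int(np.argmax(v));k=(np.arange(i-5,i+6))%180
    w=np.clip(v[k]-v.max()*.6,0,None);d=np.arange(-5,6)*2
    return round(a[i]+(w*d).sum()/w.sum(),1),int(v.max())
E
python3 - <<'E'
from h import *
s=grab_frame("scene");print("now",lineang(s))
s["img"]=cv2.imread("pics/scene0.png");print("start",lineang(s),line(s))
E
```

```text
now (np.float64(58.9), 185)
start (np.float64(41.2), 186) [(36, 107), (38, 147), (40, 186), (42, 175), (44, 149), (46, 123), (48, 96), (158, 87)]
```

The ring turned 17.7° for 14 mm of travel, so there was no slip; the start angle is 41.2°. Now I'll roll the finger corner round the arc from 180° to 270°.

```bash
python3 -m handwheel '[{"x":-0.004,"y":-0.03,"z":0,"wx":0,"wy":0,"wz":0,"grip":-1},{"x":-0.0155,"y":-0.0575,"z":0,"wx":0,"wy":0,"wz":0,"grip":-1},{"x":-0.034,"y":-0.081,"z":0,"wx":0,"wy":0,"wz":0,"grip":-1},{"x":-0.0575,"y":-0.0995,"z":0,"wx":0,"wy":0,"wz":0,"grip":-1}]'
python3 -c "
from h import *
print(lineang(grab_frame('scene')))"
python3 -m handwheel '[{"x":-0.0275,"y":-0.0115,"z":0,"wx":0,"wy":0,"wz":0,"grip":-1},{"x":-0.0575,"y":-0.0155,"z":0,"wx":0,"wy":0,"wz":0,"grip":-1},{"x":-0.0575,"y":-0.0155,"z":0,"wx":0,"wy":0,"wz":0,"grip":-1}]'
python3 -c "
from h import *
print(lineang(grab_frame('scene')))"
```

```text
clock: 4.9
tool_pos: [0.5327, 0.1186, 0.1902]
orientation: [0.0, 0.0, 1.0, 0.0]
wrist_force: [0.1, 0.4, 0.2]
width: 0.005
finger_force: 0.0
(np.float64(66.7), 131)
clock: 5.32
tool_pos: [0.5557, 0.1131, 0.1899]
orientation: [-0.0, -0.0, 1.0, 0.0]
wrist_force: [0.0, -0.7, -1.3]
width: 0.0
finger_force: 0.5
(np.float64(66.9), 132)
```

Contact was lost, so the finger is narrower in y than assumed. I'll feel for the rim from the -y side.

```bash
for i in 1 2 3 4; do python3 -m handwheel '[{"x":-0.005,"y":0.005,"z":0,"wx":0,"wy":0,"wz":0,"grip":-1},{"x":-0.005,"y":0.005,"z":0,"wx":0,"wy":0,"wz":0,"grip":-1}]' | egrep 'tool|wrist'; done
python3 -c "
from h import *
f=grab_frame('scene');print(lineang(f),line(f))"
```

```text
tool_pos: [0.5566, 0.1138, 0.19]
wrist_force: [-1.1, -10.6, -0.1]
tool_pos: [0.5588, 0.1142, 0.1901]
wrist_force: [-1.7, -17.9, -0.5]
tool_pos: [0.561, 0.1145, 0.1901]
wrist_force: [-1.6, -28.1, 0.1]
tool_pos: [0.5632, 0.1147, 0.1902]
wrist_force: [-1.1, -36.5, -0.2]
(np.float64(76.2), 131) [(72, 103), (74, 122), (76, 131), (78, 125), (80, 106), (82, 81), (328, 80), (330, 80)]
```

The half-width in y is about 12 mm. I'll continue with a tighter path (r=44): the rest of the -y flat, then the arc to the +x side.

```bash
python3 -m handwheel '[{"x":-0.03,"y":-0.01,"z":0,"wx":0,"wy":0,"wz":0,"grip":-1},{"x":-0.0585,"y":-0.006,"z":0,"wx":0,"wy":0,"wz":0,"grip":-1},{"x":-0.085,"y":0.005,"z":0,"wx":0,"wy":0,"wz":0,"grip":-1},{"x":-0.108,"y":0.022,"z":0,"wx":0,"wy":0,"wz":0,"grip":-1}]'
python3 -c "
from h import *
print(lineang(grab_frame('scene')))"
python3 -m handwheel '[{"x":-0.017,"y":0.023,"z":0,"wx":0,"wy":0,"wz":0,"grip":-1},{"x":-0.028,"y":0.0495,"z":0,"wx":0,"wy":0,"wz":0,"grip":-1},{"x":-0.032,"y":0.078,"z":0,"wx":0,"wy":0,"wz":0,"grip":-1},{"x":-0.032,"y":0.108,"z":0,"wx":0,"wy":0,"wz":0,"grip":-1}]'
python3 -c "
from h import *
f=grab_frame('scene');print(lineang(f),line(f))"
```

```text
clock: 6.92
tool_pos: [0.6065, 0.1297, 0.1901]
orientation: [0.0, 0.0, 1.0, -0.0]
wrist_force: [-0.8, -1.3, -0.8]
width: -0.002
finger_force: 0.9
(np.float64(270.7), 147)
clock: 7.48
tool_pos: [0.623, 0.1734, 0.191]
orientation: [0.005, 0.0, 1.0, -0.0]
wrist_force: [24.2, -2.6, -8.1]
width: 0.002
finger_force: 14.0
(np.float64(184.4), 180) [(176, 93), (178, 111), (180, 137), (182, 163), (184, 180), (186, 171), (188, 151), (190, 116)]
```

The line now reads 184°, so the ring has turned 143°; the 270° reading was a spurious bright spot on the finger. Both x contacts agree on a centre of x=0.565. On to the +x flat and the arc from 0° to 90°.

```bash
python3 -m handwheel '[{"x":0,"y":0.03,"z":0,"wx":0,"wy":0,"wz":0,"grip":-1},{"x":0.004,"y":0.0585,"z":0,"wx":0,"wy":0,"wz":0,"grip":-1},{"x":0.015,"y":0.085,"z":0,"wx":0,"wy":0,"wz":0,"grip":-1},{"x":0.032,"y":0.108,"z":0,"wx":0,"wy":0,"wz":0,"grip":-1}]' | egrep 'tool|wrist'
python3 -c "
from h import *
f=grab_frame('scene');print(line(f))"
python3 -m handwheel '[{"x":0.023,"y":0.017,"z":0,"wx":0,"wy":0,"wz":0,"grip":-1},{"x":0.0495,"y":0.028,"z":0,"wx":0,"wy":0,"wz":0,"grip":-1},{"x":0.078,"y":0.032,"z":0,"wx":0,"wy":0,"wz":0,"grip":-1},{"x":0.1055,"y":0.032,"z":0,"wx":0,"wy":0,"wz":0,"grip":-1}]'
python3 -c "
from h import *
f=grab_frame('scene');print(lineang(f),line(f));cv2.imwrite('pics/s3.png',cv2.resize(f['img'][120:210,320:420],None,fx=6,fy=6,interpolation=cv2.INTER_CUBIC))"
```

```text
tool_pos: [0.607, 0.2182, 0.1907]
wrist_force: [4.4, 2.8, -1.1]
[(80, 123), (82, 130), (84, 124), (238, 156), (240, 188), (242, 194), (244, 185), (246, 151)]
clock: 8.57
tool_pos: [0.5635, 0.2347, 0.1909]
orientation: [0.001, -0.002, 1.0, 0.005]
wrist_force: [1.2, 23.6, -1.2]
width: -0.001
finger_force: 11.7
(np.float64(304.2), 187) [(298, 92), (300, 138), (302, 175), (304, 187), (306, 184), (308, 147), (310, 110), (312, 93)]
```

View pics/s3.png

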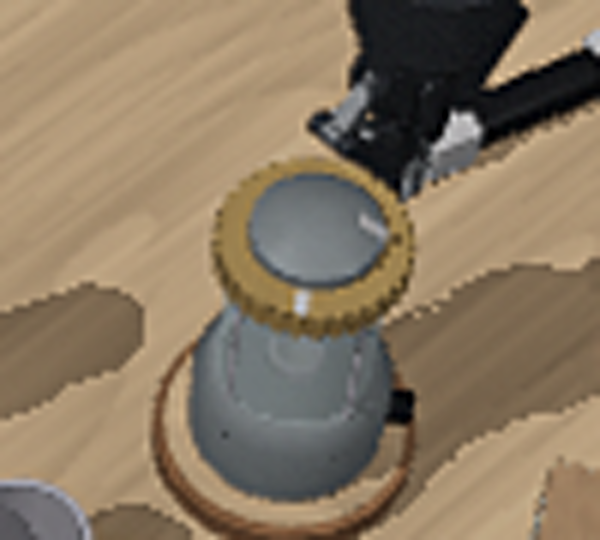

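The white line is at crop (302,302), which is 304°, so the ring has turned 263° and tracking is sound. I'll run the next two quarters.

```bash
cat > l.py <<'E'
from h import *
f=grab_frame('scene');print(line(f))
E
python3 -m handwheel '[{"x":0.0275,"y":0,"z":0,"wx":0,"wy":0,"wz":0,"grip":-1},{"x":0.056,"y":-0.004,"z":0,"wx":0,"wy":0,"wz":0,"grip":-1},{"x":0.0825,"y":-0.015,"z":0,"wx":0,"wy":0,"wz":0,"grip":-1},{"x":0.105,"y":-0.032,"z":0,"wx":0,"wy":0,"wz":0,"grip":-1}]' | egrep 'tool|wrist'
python3 l.py
python3 -m handwheel '[{"x":0.018,"y":-0.023,"z":0,"wx":0,"wy":0,"wz":0,"grip":-1},{"x":0.029,"y":-0.0495,"z":0,"wx":0,"wy":0,"wz":0,"grip":-1},{"x":0.0325,"y":-0.078,"z":0,"wx":0,"wy":0,"wz":0,"grip":-1},{"x":0.0325,"y":-0.108,"z":0,"wx":0,"wy":0,"wz":0,"grip":-1}]' | egrep 'clock|tool|wrist'
python3 l.py
python3 -m handwheel '[{"x":0,"y":-0.03,"z":0,"wx":0,"wy":0,"wz":0,"grip":-1},{"x":-0.004,"y":-0.0585,"z":0,"wx":0,"wy":0,"wz":0,"grip":-1},{"x":-0.015,"y":-0.085,"z":0,"wx":0,"wy":0,"wz":0,"grip":-1},{"x":-0.032,"y":-0.108,"z":0,"wx":0,"wy":0,"wz":0,"grip":-1}]' | egrep 'tool|wrist'
python3 l.py
python3 -m handwheel '[{"x":-0.023,"y":-0.017,"z":0,"wx":0,"wy":0,"wz":0,"grip":-1},{"x":-0.0495,"y":-0.028,"z":0,"wx":0,"wy":0,"wz":0,"grip":-1},{"x":-0.078,"y":-0.032,"z":0,"wx":0,"wy":0,"wz":0,"grip":-1},{"x":-0.1055,"y":-0.032,"z":0,"wx":0,"wy":0,"wz":0,"grip":-1}]' | egrep 'clock|tool|wrist'
python3 l.py
```

```text
tool_pos: [0.5212, 0.2166, 0.1902]
wrist_force: [1.0, 1.1, 0.7]
[(0, 178), (2, 189), (4, 183), (6, 155), (8, 121), (10, 95), (356, 102), (358, 141)]
clock: 9.68
tool_pos: [0.5062, 0.1728, 0.1897]
wrist_force: [-13.7, 2.6, 6.5]
[(54, 98), (56, 129), (58, 155), (60, 178), (62, 174), (64, 148), (66, 117), (68, 92)]
tool_pos: [0.5223, 0.1291, 0.1902]
wrist_force: [-1.8, 1.2, 0.6]
[(56, 85), (58, 84), (88, 89), (90, 106), (92, 112), (94, 101), (96, 84), (256, 82)]
clock: 10.78
tool_pos: [0.5647, 0.114, 0.1901]
wrist_force: [-2.1, -16.3, 1.1]
[(112, 76), (114, 75), (330, 76), (332, 79), (334, 78), (336, 78), (338, 77), (340, 75)]
```

```bash
python3 -m handwheel '[{"x":-0.0275,"y":0,"z":0,"wx":0,"wy":0,"wz":0,"grip":-1},{"x":-0.056,"y":0.004,"z":0,"wx":0,"wy":0,"wz":0,"grip":-1},{"x":-0.0825,"y":0.015,"z":0,"wx":0,"wy":0,"wz":0,"grip":-1},{"x":-0.105,"y":0.032,"z":0,"wx":0,"wy":0,"wz":0,"grip":-1}]' | egrep 'tool|wrist'
python3 l.py
python3 -m handwheel '[{"x":-0.018,"y":0.023,"z":0,"wx":0,"wy":0,"wz":0,"grip":-1},{"x":-0.029,"y":0.0495,"z":0,"wx":0,"wy":0,"wz":0,"grip":-1},{"x":-0.0325,"y":0.078,"z":0,"wx":0,"wy":0,"wz":0,"grip":-1},{"x":-0.0325,"y":0.108,"z":0,"wx":0,"wy":0,"wz":0,"grip":-1}]' | egrep 'clock|tool|wrist'
python3 l.py
```

```text
tool_pos: [0.6065, 0.1304, 0.1899]
wrist_force: [-1.0, -1.3, -0.6]
[(192, 163), (194, 190), (196, 191), (198, 170), (270, 144), (272, 147), (274, 148), (276, 139)]
clock: 11.88
tool_pos: [0.6231, 0.1732, 0.1908]
wrist_force: [23.9, -1.7, -9.3]
[(244, 97), (246, 128), (248, 164), (250, 191), (252, 199), (254, 184), (256, 146), (258, 109)]
```

The ring has turned 570°, leaving 150°. I'll do one more quarter (about 120°) and then finish with a measured stroke.

```bash
python3 -m handwheel '[{"x":0,"y":0.03,"z":0,"wx":0,"wy":0,"wz":0,"grip":-1},{"x":0.004,"y":0.0585,"z":0,"wx":0,"wy":0,"wz":0,"grip":-1},{"x":0.015,"y":0.085,"z":0,"wx":0,"wy":0,"wz":0,"grip":-1},{"x":0.032,"y":0.108,"z":0,"wx":0,"wy":0,"wz":0,"grip":-1}]' | egrep 'tool|wrist'
python3 l.py
python3 -m handwheel '[{"x":0.023,"y":0.017,"z":0,"wx":0,"wy":0,"wz":0,"grip":-1},{"x":0.0495,"y":0.028,"z":0,"wx":0,"wy":0,"wz":0,"grip":-1},{"x":0.078,"y":0.032,"z":0,"wx":0,"wy":0,"wz":0,"grip":-1},{"x":0.1055,"y":0.032,"z":0,"wx":0,"wy":0,"wz":0,"grip":-1}]' | egrep 'clock|tool|wrist'
python3 l.py
```

```text
tool_pos: [0.6067, 0.218, 0.1905]
wrist_force: [4.2, 2.3, -0.6]
[(82, 129), (84, 123), (310, 135), (312, 163), (314, 188), (316, 179), (318, 168), (320, 129)]
clock: 12.98
tool_pos: [0.5633, 0.2347, 0.1907]
wrist_force: [0.6, 23.8, -0.7]
[(10, 96), (12, 136), (14, 173), (16, 195), (18, 183), (20, 159), (22, 128), (24, 100)]
```

```bash
python3 -m handwheel '[{"x":0.0275,"y":0,"z":0,"wx":0,"wy":0,"wz":0,"grip":-1},{"x":0.051,"y":-0.0025,"z":0,"wx":0,"wy":0,"wz":0,"grip":-1},{"x":0.051,"y":-0.0025,"z":0,"wx":0,"wy":0,"wz":0,"grip":-1}]' | egrep 'tool|wrist'
python3 l.py
```

```text
tool_pos: [0.5416, 0.2305, 0.1904]
wrist_force: [-4.9, 8.7, 2.0]
[(38, 112), (40, 147), (42, 157), (44, 159), (46, 155), (48, 123), (50, 91), (162, 91)]
```

The line is at about 43°, against 41.2° at the start and a ±34° tolerance. Backing off and clearing.

```bash
python3 -m handwheel '[{"x":0.03,"y":0.06,"z":0,"wx":0,"wy":0,"wz":0,"grip":-1},{"x":0.06,"y":0.12,"z":0,"wx":0,"wy":0,"wz":0,"grip":-1},{"x":0.06,"y":0.12,"z":-0.15,"wx":0,"wy":0,"wz":0,"grip":-1},{"x":0.2,"y":0.25,"z":-0.25,"wx":0,"wy":0,"wz":0,"grip":-1},{"x":0.3,"y":0.35,"z":-0.25,"wx":0,"wy":0,"wz":0,"grip":-1},{"x":0.3,"y":0.35,"z":-0.25,"wx":0,"wy":0,"wz":0,"grip":-1},{"x":0.3,"y":0.35,"z":-0.25,"wx":0,"wy":0,"wz":0,"grip":-1},{"x":0.3,"y":0.35,"z":-0.25,"wx":0,"wy":0,"wz":0,"grip":-1}]'
python3 l.py; python3 -c "
from h import *
f=grab_frame('scene');g=cv2.imread('pics/scene0.png')
cv2.imwrite('pics/end.png',np.vstack([cv2.resize(i[110:310,180:480],(480,300),interpolation=cv2.INTER_CUBIC) for i in(g,f['img'])]))"
```

```text
clock: 14.45
tool_pos: [0.4239, 0.3675, 0.2895]
orientation: [-0.0, 0.0, 1.0, -0.0]
wrist_force: [0.2, -0.5, -0.6]
width: 0.003
finger_force: 0.0
[(38, 112), (40, 148), (42, 157), (44, 156), (46, 151), (48, 119), (50, 88), (162, 88)]
```

View pics/end.png

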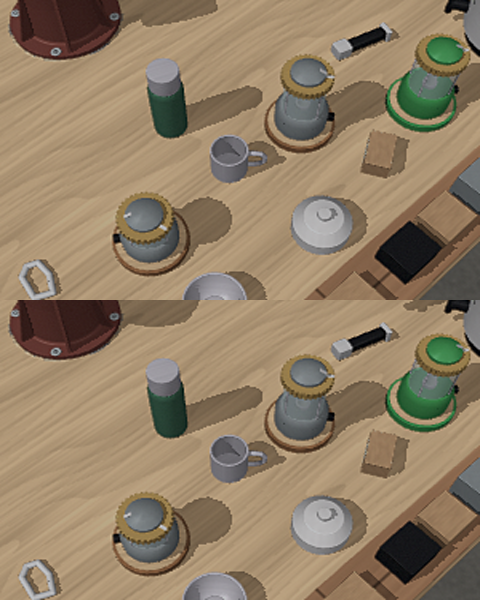

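Start is at the top and end at the bottom: the line is back beside the mark at (332,378), and everything else stands where it was. The tracked angles 41→184→304→61→195→251→16→43° add up to two turns.

```bash
python3 -c "
from station import ticket
print(ticket.hand_in())"
```

```text
the job is handed in; nothing more can be done
None
```

The taller lantern's ring is loosened two full turns, with its white line within about 2° of where it started beside the hood mark; the arm is clear, nothing else looks moved, and the job is handed in (no verdict was returned).

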